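# Line up the cup rack's guard bar with a drift and bolt it

## Robot

A 7-joint arm with a two-finger parallel gripper is mounted at the origin on the work surface. World frame = base frame: x ahead of the robot, y to its left, z up, the work surface at z = 0. Lengths are in m, angles in rad, forces in N, time in s.
With the tool pointing down it reaches from about 0.4 to 0.85 m from the base axis. Payload 4.5 kg.
Tool frame: the origin (TCP) lies on the mounting face of the last link; the fingertips stand 173 mm ahead of it and the grasp point (between the pads) lies 155 mm ahead of it; z points along the fingers, y is the direction in which the jaws open and shut (so a half turn about z gives the same grasp; the last joint's range is limited). The gripper opens to 85 mm and grips with 20 to 120 N. Pads are 22 mm wide; open, the fingers measure 114 mm over their backs; the gripper's body (76 mm by 85 mm) begins 54 mm behind the grasp point. The pads swing forward as they close: fully open they stand 13 mm farther back than shut.
Start: joints at [1.147, 0.689, -0.195, 1.565, 0.157, 0.902, -0.215], TCP at [0.276, -0.561, 0.405] pointing down, gripper open.
Joint ranges: [-3.01, 3.01], [-0.46, 2.08], [-1.47, 1.51], [0.13, 2.56], [-1, 4.14], [0.04, 2.09], [-2.66, 2.66]. Speed limits (rad/s): [2.57, 2.57, 3.14, 3.14, 3.14, 3.14, 3.14].

## Interface

Orientations are given as a rotation vector (axis times angle).
In Python, from plant import ctrl gives the robot as it stands.
- The arm moves only by the tool step_arm, never from a script. Its argument "deltas" is a list of rows, each a list of 5 numbers: the finger opening in mm, from 0 to 85.4, then the shift along the world's x, y, z in mm, then the turn about the world's z in units of 6 degrees (1.0 is 6 degrees). In form: [[gripper, tx, ty, tz, twist], ...]. A call has 1 to 10 rows; each row is the pose to reach, as a shift and turn from the pose commanded when the call began; what a row does not reach only later rows make up. A row lasts 1/12 s, in which the tool goes at most 41.7 mm and 7.16 degrees, less where a joint would pass 70% of its speed; a pose out of reach is approached as far as the arm can. A call with a gripper value outside its range is refused whole. The fingers move at their own pace and stop on an object; the grip force is fixed at half the most. Time passes only in rows, so rows that repeat a pose let the fingers close. It gives the time, the measured TCP pose, the force and the opening at its end, in the units of the state.
- ctrl.state(): the state, without advancing time (a new reading comes with each control period).
- ctrl.camera(name): name is "scene" or "side" or "wrist"; returns the picture (420x560x3 uint8, red, green, blue); there is no depth.
- ctrl.get_calibration(name): a dict with "K" (3x3 intrinsics, pixels), "k1" (the pictures are not rectified: a ray, as slopes to the right and down, at radius r is drawn at 1 + k1 r^2 times it, then the intrinsics apply), "pose" (4x4, takes a point from camera to world coordinates). Camera axes: x right, y down, z forward; pixel columns grow to the right and rows downward; lengths in m; the calibration is good to about 2 mm. A picture is of the moment at which its call begins: read the wrist's pose just before it. get_calibration takes no time and is no camera call; for the wrist camera it gives the pose at the moment of the call.
- ctrl.hand_in(): hands the job in, once; it reports no verdict.
The state is a dict: "time": time; "q": joint angles; "qd": joint speeds; "joint_torque": joint torques, N m; "position": TCP position; "orientation": TCP orientation; "wrist_force": force on the tool from outside, world axes, zero at the start; "moment": the same for the moment, N m; "gripper_width": opening from 0.0 (shut) to 1.0 (fully open).
Only numpy, scipy, OpenCV 4.12 (cv2) and the standard library are available. Lean on these libraries where they do the work, as an engineer would, in place of code of your own. Each camera call takes 0.05 s, during which the arm holds its last target. There are 200 camera calls.

## Task

The steel guard bar of the cup rack has swung out of line with the bolt hole in the wooden rail below it. Take the red-handled tapered drift from its stand and work its steel taper down through the bar into the rail hole until its collar bears firmly, with about 10 N, on the dark steel spacer in the bar, so that it levers the two holes into line, then stand the drift back upright in its stand hole and put the brass-knobbed bolt fully home through bar and rail, its flange down on the spacer, and let go. Be gentle: never press or pry the drift or the bolt with more than about 20 N, do not push the bar with the gripper, and leave the cups, funnel, tin and grinder where they are.

Things in the scene. Friction and masses are not known exactly. Their poses are not given: they have to be found in the camera images.
- rack: Beech espresso cup rack, fixed, footprint 180 mm (x from -70 to 110 mm) by 320 mm. Origin on the table, mid-way along its length; x points from the front rail to the cups, y along the rail, z up. Front rail: 40 mm wide (x from -70 to -30 mm), top at 60 mm. Four cups stand behind it, rims 71 mm above the table, centres at x = +28 mm.
- rail_hole (a point): Centre of the mouth of the round 16 mm hole in the rail's top (60 mm above the table), at x = -50, y = +115 mm in the rack's frame; the hole is vertical, 44 mm deep with a solid bottom. Its axes are the rack's.
- bar_hole (a point): Centre of the 16 mm through hole in the steel guard bar, at the bar's top face (67 mm above the table); at the start 4 to 7 mm off the rail hole towards the rack's -x. A dark steel spacer, 24 mm square with the same 16 mm hole, is shimmed into the bar here and stands 0.5 to 4 mm proud of that face: how far is not measured, differs each time and must be felt. It is rigid.
- drift_grip (a point): Tapered drift: centre of its red round handle, 22 mm across, 50 mm long. Below the handle a 28 mm collar 4 mm thick (underside 30 mm below this point), 12 mm of shank 14.8 mm across, then a 36 mm taper to a 5 mm tip. Stands tip down in a stand hole, collar on the stand's top. z is its axis, up.
- drift_tip (a point): Tip of the drift's taper, 78 mm below the handle's centre. With the collar home on the spacer it is 37 to 40.5 mm down the rail hole.
- bolt_grip (a point): Bolt: centre of its brass round knob, 20 mm across, 50 mm long. Below it a 28 mm flange 4 mm thick (underside 30 mm below this point), then a 14 mm shank 40 mm long with a 4 mm chamfer to a 9 mm foot. Stands in the other stand hole, flange on the stand's top. z is its axis, up.
- bolt_seat (a point): Centre of the underside of the bolt's flange, 30 mm below the knob's centre. Home, it lies on the spacer, 7.5 to 11 mm above the rail's top.
- stand: Dark wooden stand, fixed, 60 mm (x) x 150 mm (y) x 65 mm high, origin under its centre, with two equal 20 mm holes 62 mm deep, 90 mm apart along its y.
- stand_hole0 (a point): Centre of the mouth of the stand hole at the stand's y = -45 mm, 65 mm above the table. Drift or bolt may be in it.
- stand_hole1 (a point): Centre of the mouth of the stand hole at the stand's y = +45 mm, 65 mm above the table. Drift or bolt may be in it.
- cup0: White espresso cup, 56 mm across, 55 mm tall, in the rack; origin under its centre. Leave alone.
- cup1: White espresso cup, as cup0.
- cup2: White espresso cup, as cup0.
- cup3: White espresso cup, as cup0.
- funnel: Metal moka funnel, 60 mm across, 85 mm tall, stem up; origin under its centre. Leave alone.
- tin: Round blue gasket tin, 72 mm across, 28 mm tall; origin under its centre. Leave alone.
- grinder: Chrome pepper grinder, 54 mm across, 140 mm tall; origin under its centre. Leave alone.
- bar: The steel guard bar: 6 mm thick, 24 to 30 mm wide, 1 mm above the rail. Origin on its pivot (brass stud at rack x = -50, y = -115 mm), y along the bar to its hole 230 mm away. It swings level and stays where it is left: about 2.6 N sideways at the hole moves it.
- drift: The drift; origin at the centre of its collar's underside, 30 mm below the handle's centre; z up its axis.
- bolt: The bolt; origin at the centre of its flange's underside; z up its axis.

How it is judged:
On the way, in this order (a step that is already met when the one before it is completed fails the run):
1. the drift is fully down upright through bar and rail, its collar on the spacer (tip at least 36 mm down the rail hole), pressing the bar or spacer with 6 N or more, the holes within 1.5 mm of line (z of drift_tip in the frame of rail_hole below -0.036 m and horizontal distance between drift_tip and rail_hole below 0.004 m and horizontal distance between bar_hole and rail_hole below 0.0015 m and angle between drift's own z axis and vertical below 0.12 rad and contact force between drift and bar above 6 N), for 0.2 s.
2. the drift is back upright in a stand hole, let go, with the holes still within 2 mm of line ((distance between drift and stand_hole0 below 0.006 m or distance between drift and stand_hole1 below 0.006 m) and angle between drift's own z axis and vertical below 0.1 rad and contact force between drift and the fingers below 0.1 N and horizontal distance between bar_hole and rail_hole below 0.002 m), for 0.2 s.
At the end, for the whole second after the job is handed in: Bolt upright (0.06 rad) in both holes, flange down on the spacer (5 to 12 mm above the rail), within 3 mm of the rail hole's centre; bar hole within 2.5 mm of the rail hole; drift upright (0.1 rad) in a stand hole, collar on the stand (6 mm); both at rest and let go (z of bolt_seat in the frame of rail_hole between 0.005 and 0.012 m and horizontal distance between bolt_seat and rail_hole below 0.003 m and angle between bolt's own z axis and vertical below 0.06 rad and horizontal distance between bar_hole and rail_hole below 0.0025 m and (distance between drift and stand_hole0 below 0.006 m or distance between drift and stand_hole1 below 0.006 m) and angle between drift's own z axis and vertical below 0.1 rad and linear speed of each of bolt, drift below 0.02 m/s); the robot touches nothing.
It fails at once if the drift is pressed against rack or bar with more than 30 N (contact force between drift and rack above 30 N).
It fails at once if the bolt is pressed against rack or bar with more than 30 N (contact force between bolt and rack above 30 N).
It fails at once if the gripper or arm pushes the bar (over 2 N) (contact force between any of the fingers, the arm and bar above 2 N).
It fails at once if a cup is moved over 12 mm or tipped (distance of any of cup0, cup1, cup2, cup3 from where it was at the start of the episode above 0.012 m or angle between any of cup0, cup1, cup2, cup3's own z axis and vertical above 0.4 rad).
It fails at once if funnel, tin or grinder is moved over 20 mm (distance of any of funnel, tin, grinder from where it was at the start of the episode above 0.02 m).
It also fails if it takes over 72 s, if anything falls off the work surface, if the arm or the gripper's body presses on something with over 40 N, if the wrist force passes 120 N, or if a joint passes its speed limit or range.

## Working session

There is one attempt and no reset: what is moved stays moved. The work goes in short steps, Python scripts to look and compute and a tool call to move; the robot and the scene stay as the last step left them, time stands still between calls to the robot, and variables do not carry over. Pictures are saved under pics/ and viewed, about 8 in all and at most 12, crops included, and the job is handed in when it is done.

Besides the shell and the picture viewer there is one more tool, called after ">>>" in YAML: its name, and indented under it one key for each argument. step_arm: Moves the arm, as the interface text tells. Its arguments: {"type":"object","properties":{"deltas":{"type":"array"}},"required":["deltas"]}

```bash
mkdir -p pics; ls
python3 - <<'E'
from plant import ctrl
import cv2,numpy as np
s=ctrl.state()
for k in("time","position","orientation","wrist_force","gripper_width"):print(k,s[k])
for n in("scene","side","wrist"):
    c=ctrl.get_calibration(n);print(n,np.round(c["K"],1).tolist(),c["k1"],np.round(c["pose"],3).tolist())
    im=ctrl.camera(n);cv2.imwrite(f"pics/{n}0.png",im[:,:,::-1])
E
```

```text
pics
time 0.0
position [ 0.27605889 -0.56035413  0.40387871]
orientation [-3.05790309e+00 -7.12566760e-01  8.54702667e-04]
wrist_force [-0.26187674 -0.19228644 -0.36153877]
gripper_width 1.0010841447565866
scene [[495.5, 0.0, 274.2], [0.0, 495.5, 207.3], [0.0, 0.0, 1.0]] 0.02310416630630746 [[-0.367, 0.523, -0.77, 1.408], [0.93, 0.186, -0.317, 0.293], [-0.023, -0.832, -0.554, 0.714], [0.0, 0.0, 0.0, 1.0]]
side [[400.5, 0.0, 278.7], [0.0, 400.5, 205.9], [0.0, 0.0, 1.0]] 0.008605028260689387 [[0.947, -0.244, 0.206, 0.373], [-0.32, -0.71, 0.627, -0.578], [-0.007, -0.66, -0.751, 0.73], [0.0, 0.0, 0.0, 1.0]]
wrist [[355.3, 0.0, 279.6], [0.0, 355.3, 214.6], [0.0, 0.0, 1.0]] -0.06116467628774328 [[0.442, -0.863, -0.244, 0.339], [-0.897, -0.426, -0.119, -0.53], [-0.001, 0.272, -0.962, 0.373], [0.0, 0.0, 0.0, 1.0]]
```

View pics/scene0.png

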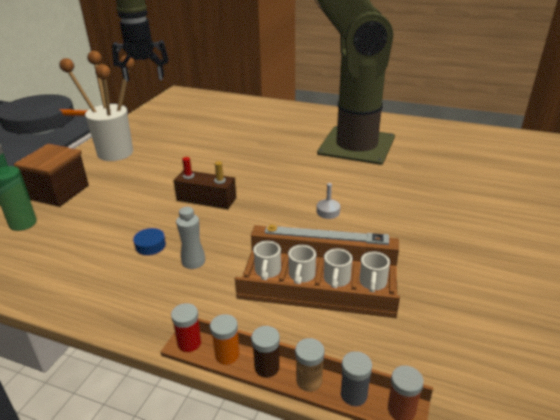

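View pics/side0.png

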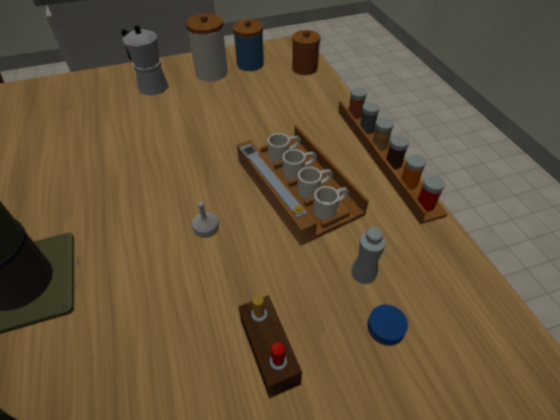

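Scene picture: red handle at about (187,165), brass knob at (219,172), spacer at (377,237) and pivot at (271,230). The side picture shows the same four at (278,350), (258,302), (248,150) and (298,210). Next I triangulate them.

```bash
cat > h.py <<'E'
from plant import ctrl
import cv2,numpy as np
def ray(c,u,v):
    K=c["K"];d=np.array([(u-K[0][2])/K[0][0],(v-K[1][2])/K[1][1]]);p=d.copy()
    for _ in range(10):p=d/(1+c["k1"]*(p@p))
    P=np.array(c["pose"]);return P[:3,3],P[:3,:3]@np.array([p[0],p[1],1])
def plane(c,u,v,z):
    o,d=ray(c,u,v);return o+d*(z-o[2])/d[2]
def tri(rs):
    A=0;b=0
    for o,d in rs:
        d=d/np.linalg.norm(d);M=np.eye(3)-np.outer(d,d);A=A+M;b=b+M@o
    return np.linalg.solve(A,b)
def proj(c,X):
    P=np.array(c["pose"]);x=P[:3,:3].T@(np.array(X)-P[:3,3]);s=x[:2]/x[2];s=s*(1+c["k1"]*(s@s));K=c["K"]
    return np.array([K[0][0]*s[0]+K[0][2],K[1][1]*s[1]+K[1][2]])
def snap(n,name):
    c=ctrl.get_calibration(n);im=ctrl.camera(n)[:,:,::-1].copy();cv2.imwrite(f"pics/{name}.png",im);return c,im
def blobs(im,lo,hi,win=None,amin=15):
    h=cv2.cvtColor(im,cv2.COLOR_BGR2HSV);m=cv2.inRange(h,np.array(lo),np.array(hi))
    if win:
        w=np.zeros_like(m);x0,y0,x1,y1=win;w[y0:y1,x0:x1]=255;m&=w
    n,l,s,ce=cv2.connectedComponentsWithStats(m)
    return sorted([(int(s[i][4]),np.round(ce[i],1).tolist(),s[i][:4].tolist()) for i in range(1,n) if s[i][4]>=amin],key=lambda t:-t[0]),m
E
python3 - <<'E'
from h import *
S=ctrl.get_calibration("scene");D=ctrl.get_calibration("side")
a=cv2.imread("pics/scene0.png");b=cv2.imread("pics/side0.png")
P=dict(red=[(187,165),(278,350)],brass=[(219,171),(258,302)],spacer=[(377,237),(248,150)],pivot=[(271,230),(298,210)],grinder=[(188,215),(373,237)],fun=[(328,205),(205,222)])
r=blobs(a,(0,180,80),(8,255,255),(170,145,200,185))[0][:2],blobs(b,(0,180,80),(8,255,255),(255,330,300,375))[0][:2]
y=blobs(a,(12,120,80),(30,255,255),(208,155,230,185))[0][:2],blobs(b,(12,120,80),(30,255,255),(245,290,272,316))[0][:2]
print(r,y)
for k,(p,q) in P.items():print(k,np.round(tri([ray(S,*p),ray(D,*q)]),3))
s=ctrl.state();T=cv2.Rodrigues(s["orientation"])[0]
print(np.round(T,3).tolist())
W=np.array(ctrl.get_calibration("wrist")["pose"]);print("cam in tool",np.round(T.T@(W[:3,3]-s["position"]),4),np.round(T.T@W[:3,:3],3).tolist())
E
```

```text
([(117, [186.8, 165.5], [183, 157, 9, 18])], [(152, [277.4, 348.4], [271, 342, 14, 14])]) ([(500, [218.8, 165.9], [208, 155, 22, 25])], [(326, [256.8, 295.9], [245, 290, 27, 16])])
red [ 0.448 -0.342  0.101]
brass [ 0.443 -0.251  0.098]
spacer [0.542 0.174 0.069]
pivot [ 0.593 -0.05   0.066]
grinder [ 0.681 -0.204  0.126]
fun [0.393 0.021 0.022]
[[0.897, 0.442, -0.001], [0.442, -0.897, 0.001], [-0.0, -0.001, -1.0]]
cam in tool [0.07   0.0001 0.0307] [[0.0, -0.962, -0.272], [1.0, 0.0, 0.001], [-0.001, -0.272, 0.962]]
```

>>> step_arm:
  deltas:
    - [85,40,40,0,1]
    - [85,80,75,0,2]
    - [85,110,105,0,3]
    - [85,140,140,0,4]
    - [85,165,175,0,5]
    - [85,172,205,0,6]
    - [85,172,218,0,7]
    - [85,172,218,0,8]
    - [85,172,218,0,9]
    - [85,172,218,0,10]

```text
time: 0.98
position: [0.4486, -0.3417, 0.4046]
orientation: [-2.285, -2.155, 0.001]
wrist_force: [-0.1, -0.4, 0.3]
gripper_width: 0.996
```

>>> step_arm:
  deltas:
    - [85,0,0,0,1]
    - [85,0,0,0,2]
    - [85,0,0,0,2.7]
    - [85,0,0,0,2.7]
    - [85,0,0,0,2.7]

```text
time: 1.4
position: [0.4481, -0.3427, 0.4045]
orientation: [-1.97, -2.446, -0.0]
wrist_force: [0.0, 0.5, -0.2]
gripper_width: 0.99
```

Run:
```python
from h import *
c,im=snap("wrist","w1");s=ctrl.state();T=cv2.Rodrigues(s["orientation"])[0]
print(s["time"],np.round(s["position"],4),np.round(T,3).tolist(),s["wrist_force"])
print("red",blobs(im,(0,180,80),(8,255,255))[0][:3]); print("red2",blobs(im,(172,180,80),(180,255,255))[0][:3])
print("brass",blobs(im,(18,130,80),(30,255,255))[0][:3])
for X in([.448,-.342,.12],[.443,-.251,.12]):print(proj(c,X))
```

```text
1.45 [ 0.4481 -0.3427  0.4045] [[-0.213, 0.977, -0.0], [0.977, 0.213, 0.0], [0.0, -0.0, -1.0]] [0.99201288 0.26400952 0.18489781]
red [(840, [276.2, 208.3], [262, 189, 29, 38])]
red2 []
brass [(657, [295.7, 87.8], [282, 73, 29, 31])]
[278.27399676 210.08062954]
[299.58699383  81.77225845]
```

View pics/w1.png

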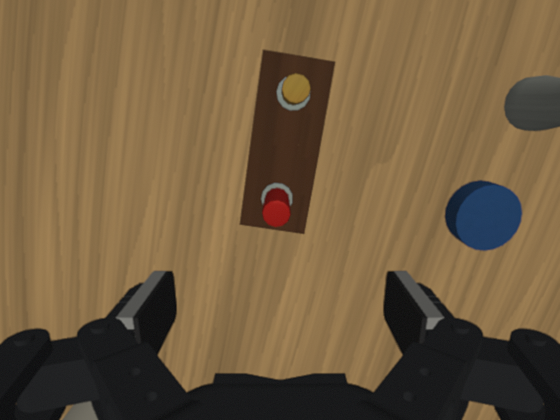

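Wrist picture: the red top is at about (276,214) with its collar around (277,197). The brass top is at about (296,88) with its flange around (293,92). The stand-top corners are (264,50), (334,61), (304,234) and (241,224).

Run:
```python
from h import *
c=ctrl.get_calibration("wrist");im=cv2.imread("pics/w1.png")
def circ(m,win):
    x0,y0,x1,y1=win;w=np.zeros_like(m);w[y0:y1,x0:x1]=m[y0:y1,x0:x1]
    k=max(cv2.findContours(w,cv2.RETR_EXTERNAL,cv2.CHAIN_APPROX_NONE)[0],key=cv2.contourArea);return cv2.minEnclosingCircle(k)
h=cv2.cvtColor(im,cv2.COLOR_BGR2HSV)
for n,m in(("bright red top",cv2.inRange(h,(0,200,170),(8,255,255))),("bright brass top",cv2.inRange(h,(15,100,170),(30,255,255)))):
    win=(255,180,300,235) if 'red' in n else (275,68,320,115)
    (u,v),r=circ(m,win);print(n,u,v,r,np.round(plane(c,u,v,.12),4))
# collars: light, low saturation
m=cv2.inRange(h,(0,0,110),(180,70,255))
for win in((255,175,300,230),(270,68,320,118)):
    (u,v),r=circ(m,win);print("collar",u,v,r,np.round(plane(c,u,v,.069),4))
q=np.array([plane(c,u,v,.065)[:2] for u,v in((264,50),(334,61),(304,234),(241,224))]);ctr=q.mean(0);yd=(q[0]+q[1]-q[2]-q[3]);yd/=np.linalg.norm(yd)
print(np.round(q,4).tolist(),"holes",ctr-.045*yd,ctr+.045*yd)
```

```text
Traceback (most recent call last):
ValueError: max() iterable argument is empty
```

Run:
```python
from h import *
c=ctrl.get_calibration("wrist");im=cv2.imread("pics/w1.png")
print(im[180:232:4,276].tolist());print(im[72:116:4,296].tolist())
h=cv2.cvtColor(im,cv2.COLOR_BGR2HSV)
def circ(m,win):
    x0,y0,x1,y1=win;w=np.zeros_like(m);w[y0:y1,x0:x1]=m[y0:y1,x0:x1]
    k=max(cv2.findContours(w,cv2.RETR_EXTERNAL,cv2.CHAIN_APPROX_NONE)[0],key=cv2.contourArea);return cv2.minEnclosingCircle(k)
b,g,r=cv2.split(im)
ms=dict(red=((r>165).astype(np.uint8)*255&cv2.inRange(h,(0,150,0),(8,255,255)),(255,180,300,235),.12),
 brass=(cv2.inRange(h,(12,120,150),(30,255,255)),(275,68,320,115),.12),
 col0=(cv2.inRange(h,(0,0,90),(180,90,255)),(255,175,300,230),.069),col1=(cv2.inRange(h,(0,0,90),(180,90,255)),(270,68,320,118),.069))
for n,(m,w,z) in ms.items():
    try:(u,v),rr=circ(m,w);print(n,round(u,1),round(v,1),round(rr,1),np.round(plane(c,u,v,z),4))
    except ValueError:print(n,"none")
q=np.array([plane(c,u,v,.065)[:2] for u,v in((264,50),(334,61),(304,234),(241,224))]);ctr=q.mean(0);yd=(q[0]+q[1]-q[2]-q[3]);yd/=np.linalg.norm(yd)
print(np.round(q,4).tolist(),"holes",ctr-.045*yd,ctr+.045*yd)
```

```text
[[29, 45, 69], [123, 131, 123], [45, 48, 98], [19, 22, 96], [19, 19, 97], [25, 29, 129], [28, 32, 149], [23, 29, 147], [24, 29, 145], [21, 27, 142], [22, 27, 140], [20, 24, 137], [27, 44, 65]]
[[30, 50, 72], [58, 120, 147], [54, 116, 143], [53, 115, 142], [52, 116, 143], [52, 116, 145], [51, 113, 143], [49, 110, 142], [79, 87, 86], [124, 133, 124], [28, 43, 67]]
red none
brass none
col0 276.4 197.9 15.4 [ 0.4468 -0.345   0.069 ]
col1 293.0 92.5 17.4 [ 0.4414 -0.2555  0.069 ]
[[0.4113, -0.228], [0.4687, -0.2239], [0.4789, -0.3737], [0.4206, -0.3766]] holes [ 0.44781608 -0.34546378] [ 0.44191167 -0.25565767]
```

>>> step_arm:
  deltas:
    - [85,-1,-2,-40,0]
    - [85,-1,-2,-80,0]
    - [85,-1,-2,-120,0]
    - [85,-1,-2,-145,0]
    - [85,-1,-2,-154,0]
    - [85,-1,-2,-154,0]
    - [85,-1,-2,-154,0]

```text
time: 2.03
position: [0.4479, -0.3447, 0.2515]
orientation: [1.968, 2.448, 0.0]
wrist_force: [0.6, 0.6, 0.1]
gripper_width: 0.994
```

>>> step_arm:
  deltas:
    - [10,0,0,0,0]
    - [10,0,0,0,0]
    - [10,0,0,0,0]
    - [10,0,0,0,0]
    - [10,0,0,0,0]
    - [10,0,0,0,0]
    - [10,0,0,0,0]
    - [10,0,0,0,0]

```text
time: 2.7
position: [0.4473, -0.3448, 0.2515]
orientation: [1.968, 2.448, -0.001]
wrist_force: [-1.0, 0.2, 6.3]
gripper_width: 0.24
```

>>> step_arm:
  deltas:
    - [10,0,0,5,0]
    - [10,0,0,15,0]
    - [10,0,0,40,0]
    - [10,0,0,75,0]
    - [10,0,0,110,0]
    - [10,0,0,110,0]

```text
time: 3.2
position: [0.4494, -0.3451, 0.3675]
orientation: [1.96, 2.44, 0.004]
wrist_force: [1.5, 0.2, -1.1]
gripper_width: 0.239
```

>>> step_arm:
  deltas:
    - [10,5,20,0,0]
    - [10,13,60,0,0]
    - [10,22,100,0,0]
    - [10,31,140,0,0]
    - [10,40,180,0,0]
    - [10,49,220,0,0]
    - [10,58,260,0,0]
    - [10,67,300,0,0]
    - [10,76,340,0,0]
    - [10,84,375,0,0]

```text
time: 4.03
position: [0.5313, 0.0335, 0.3612]
orientation: [-1.965, -2.451, -0.002]
wrist_force: [0.7, -0.2, -0.2]
gripper_width: 0.242
```

>>> step_arm:
  deltas:
    - [10,8,35,0,0]
    - [10,14,60,0,0]
    - [10,17,75,0,0]
    - [10,17,80,0,0]
    - [10,17,80,0,0]
    - [10,17,80,0,0]
    - [10,17,80,0,0]

```text
time: 4.62
position: [0.5481, 0.1082, 0.3606]
orientation: [1.971, 2.446, -0.003]
wrist_force: [-1.0, -0.3, -1.3]
gripper_width: 0.241
```

Run:
```python
from h import *
c,im=snap("wrist","w2");s=ctrl.state();T=cv2.Rodrigues(s["orientation"])[0]
print(s["time"],np.round(s["position"],4),np.round(T,3).tolist(),s["wrist_force"],s["gripper_width"])
```

```text
4.6667 [0.5481 0.1082 0.3606] [[-0.213, 0.977, -0.001], [0.977, 0.213, -0.002], [-0.002, -0.001, -1.0]] [-0.25235488  0.73514405 -1.68730728] 0.2444498069185827
```

View pics/w2.png

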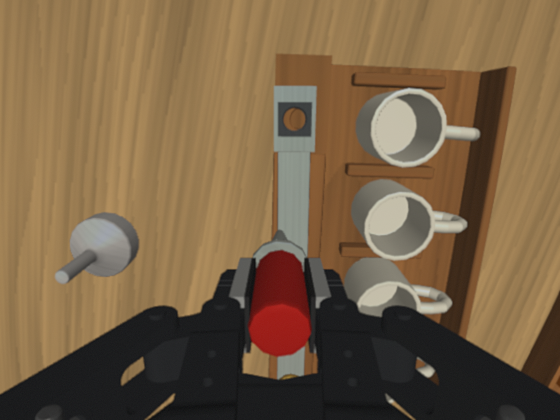

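Wrist picture: spacer square at about (294,119) with its hole in it, the rail end's top edge from (276,55) to (331,57), and the drift hanging in the jaws. Now a crop.

Run:
```python
from h import *
im=cv2.imread("pics/w2.png");cr=im[40:170,255:355];cv2.imwrite("pics/w2c.png",cv2.resize(cr,None,fx=5,fy=4.6,interpolation=cv2.INTER_CUBIC))
```

```text
(no output)
```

View pics/w2c.png

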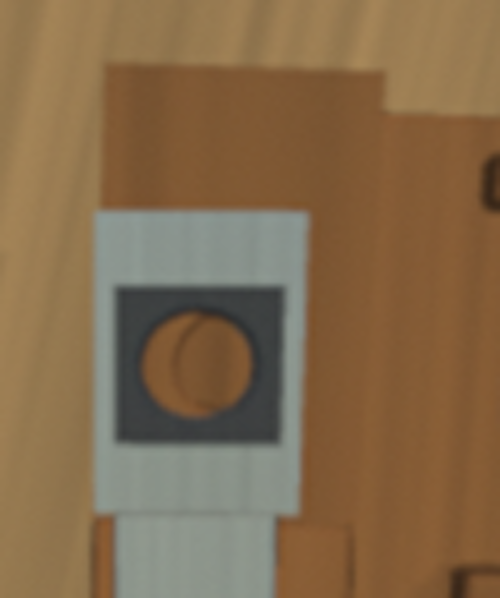

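Run:
```python
from h import *
c=ctrl.get_calibration("wrist");f=lambda x,y,z:plane(c,255+x/5,40+y/4.6,z)[:2]
b=f(197,364,.0695);e=f(172,362,.06);A=f(104,65,.06);B=f(385,70,.06)
xd=(B-A)/np.linalg.norm(B-A);yd=np.array([-xd[1],xd[0]])
print("len",np.linalg.norm(B-A),"xd",xd,"ang",np.degrees(np.arctan2(xd[1],xd[0])))
print("bar hole",b,"rail hole via edge",e+.008*xd,"via corners",(A+B)/2-.045*yd)
print("offset in rack",(b-(e+.008*xd))@xd,(b-(e+.008*xd))@yd)
pv=f(0,0,.06)
# drift tip expected
s=ctrl.state();print(s["position"])
```

```text
len 0.039847070026206806 xd [0.98013068 0.19835282] ang 11.440653206106532
bar hole [0.54536238 0.17449839] rail hole via edge [0.54993124 0.17555405] via corners [0.55136403 0.17533742]
offset in rack -0.004687468868329386 -0.00012843764969342126
[0.54814766 0.10824042 0.36058055]
```

>>> step_arm:
  deltas:
    - [10,0,30,0,0]
    - [10,0,60,0,0]
    - [10,0,67,-15,0]
    - [10,0,67,-30,0]
    - [10,0,67,-40,0]
    - [10,0,67,-46,0]
    - [10,0,67,-46,0]
    - [10,0,67,-46,0]

```text
time: 5.33
position: [0.5485, 0.1763, 0.3147]
orientation: [1.97, 2.447, -0.001]
wrist_force: [0.0, -0.5, -2.1]
gripper_width: 0.244
```

>>> step_arm:
  deltas:
    - [10,0,0,-3,0]
    - [10,0,0,-6,0]
    - [10,0,0,-9,0]
    - [10,0,0,-12,0]
    - [10,0,0,-15,0]
    - [10,0,0,-15,0]

```text
time: 5.83
position: [0.548, 0.1773, 0.2991]
orientation: [-1.967, -2.449, 0.001]
wrist_force: [0.1, 0.3, -1.1]
gripper_width: 0.24
```

Run:
```python
from h import *
s=ctrl.state();print(np.round(s["position"],4),np.round(s["wrist_force"],1),np.round(s["moment"],2))
a,A=snap("scene","s1");b,B=snap("side","d1")
h=np.hstack([cv2.resize(A[190:280,330:420],(400,400)),cv2.resize(B[110:200,200:290],(400,400))]);cv2.imwrite("pics/c1.png",h)
```

```text
[0.548  0.1773 0.2991] [ 0.1  0.3 -1.1] [-0.03 -0.02 -0.02]
```

View pics/c1.png

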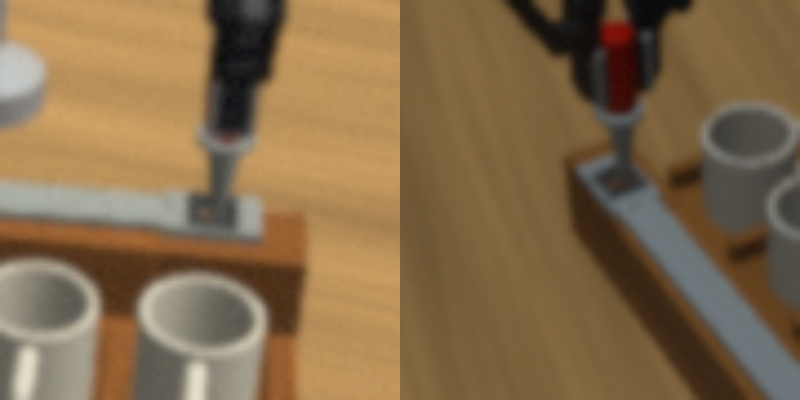

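The drift tip is in the bar hole, slightly to the +y side: the crop shows hole still visible left of the tip. I correct y, then go down while easing +x.

>>> step_arm:
  deltas:
    - [10,0,-1.8,0,0]
    - [10,0,-1.8,-2,0]
    - [10,0,-1.8,-4,0]
    - [10,0.3,-1.8,-6,0]
    - [10,0.6,-1.8,-8,0]
    - [10,1,-1.8,-10,0]
    - [10,1,-1.8,-10,0]

```text
time: 6.52
position: [0.5486, 0.1754, 0.289]
orientation: [-1.967, -2.448, 0.003]
wrist_force: [-2.1, -0.2, -1.8]
gripper_width: 0.242
```

>>> step_arm:
  deltas:
    - [10,0.3,0,-2,0]
    - [10,0.6,0,-4,0]
    - [10,1.0,0,-6,0]
    - [10,1.3,0,-8,0]
    - [10,1.7,0,-9,0]
    - [10,1.7,0,-9,0]

```text
time: 7.02
position: [0.5509, 0.1756, 0.2804]
orientation: [-1.968, -2.449, 0.0]
wrist_force: [-1.8, -0.0, -0.8]
gripper_width: 0.24
```

>>> step_arm:
  deltas:
    - [10,0,0,-2,0]
    - [10,0,0,-4,0]
    - [10,0,0,-6,0]
    - [10,0,0,-8,0]
    - [10,0,0,-8,0]
    - [10,0,0,-8,0]

```text
time: 7.52
position: [0.5509, 0.1756, 0.2723]
orientation: [-1.968, -2.449, 0.0]
wrist_force: [-1.6, -0.6, -2.5]
gripper_width: 0.241
```

>>> step_arm:
  deltas:
    - [10,0,0,-1.5,0]
    - [10,0,0,-3,0]
    - [10,0,0,-4.5,0]
    - [10,0,0,-6,0]
    - [10,0,0,-6,0]
    - [10,0,0,-6,0]

```text
time: 8.02
position: [0.5509, 0.1756, 0.2664]
orientation: [-1.968, -2.449, 0.0]
wrist_force: [-1.7, 0.5, -2.5]
gripper_width: 0.239
```

>>> step_arm:
  deltas:
    - [10,0,0,-1,0]
    - [10,0,0,-2,0]
    - [10,0,0,-3,0]
    - [10,0,0,-4,0]
    - [10,0,0,-4,0]

```text
time: 8.43
position: [0.5509, 0.1756, 0.2625]
orientation: [-1.968, -2.449, 0.0]
wrist_force: [-3.1, 0.4, 0.4]
gripper_width: 0.244
```

>>> step_arm:
  deltas:
    - [10,0,0,-1,0]
    - [10,0,0,-2,0]
    - [10,0,0,-3,0]
    - [10,0,0,-4,0]
    - [10,0,0,-4,0]

```text
time: 8.85
position: [0.5506, 0.1755, 0.2584]
orientation: [-1.967, -2.449, 0.001]
wrist_force: [-3.4, 1.1, 0.5]
gripper_width: 0.24
```

>>> step_arm:
  deltas:
    - [10,0,0,-0.5,0]
    - [10,0,0,-1,0]
    - [10,0,0,-1,0]
    - [10,0,0,-1,0]

```text
time: 9.18
position: [0.5506, 0.1755, 0.2575]
orientation: [-1.967, -2.449, 0.001]
wrist_force: [-4.3, 0.2, 0.6]
gripper_width: 0.241
```

```bash
python3 -c "
from h import *
s=ctrl.state();print(np.round(s['position'],5),np.round(s['wrist_force'],2),s['time'])"
```

```text
[0.55059 0.17552 0.2575 ] [-4.26  0.19  0.59] 9.1833
```

>>> step_arm:
  deltas:
    - [10,0,0,-0.5,0]
    - [10,0,0,-1,0]
    - [10,0,0,-1,0]

```text
time: 9.43
position: [0.5506, 0.1755, 0.2566]
orientation: [-1.967, -2.449, 0.001]
wrist_force: [-5.5, 0.8, 1.4]
gripper_width: 0.243
```

>>> step_arm:
  deltas:
    - [10,0,0,-0.4,0]
    - [10,0,0,-0.7,0]
    - [10,0,0,-0.7,0]

```text
time: 9.68
position: [0.5505, 0.1756, 0.2562]
orientation: [-1.967, -2.449, 0.001]
wrist_force: [-5.7, 0.0, 4.1]
gripper_width: 0.241
```

>>> step_arm:
  deltas:
    - [10,-0.3,0,-0.3,0]
    - [10,-0.3,0,-0.6,0]
    - [10,-0.3,0,-0.6,0]

```text
time: 9.93
position: [0.5504, 0.1756, 0.2562]
orientation: [1.968, 2.449, -0.0]
wrist_force: [-6.6, -0.9, 9.0]
gripper_width: 0.242
```

>>> step_arm:
  deltas:
    - [10,0,0,-0.3,0]
    - [10,0,0,-0.3,0]
    - [10,0,0,-0.3,0]

```text
time: 10.18
position: [0.5504, 0.1756, 0.2561]
orientation: [1.968, 2.449, -0.0]
wrist_force: [-6.4, -1.0, 11.1]
gripper_width: 0.24
```

>>> step_arm:
  deltas:
    - [10,0,0,0,0]
    - [10,0,0,0,0]
    - [10,0,0,0,0]
    - [10,0,0,0,0]

```text
time: 10.52
position: [0.5504, 0.1756, 0.2561]
orientation: [1.968, 2.449, -0.0]
wrist_force: [-6.7, 0.0, 9.7]
gripper_width: 0.243
```

Run:
```python
from h import *
s=ctrl.state();print(np.round(s["position"],4),np.round(s["wrist_force"],1),np.round(s["moment"],2))
a,A=snap("scene","s2");b,B=snap("side","d2")
h=np.hstack([cv2.resize(A[190:280,330:420],(400,400)),cv2.resize(B[110:200,200:290],(400,400))]);cv2.imwrite("pics/c2.png",h)
```

```text
[0.5504 0.1756 0.2561] [-6.7  0.   9.7] [-0.11  1.68 -0.01]
```

View pics/c2.png

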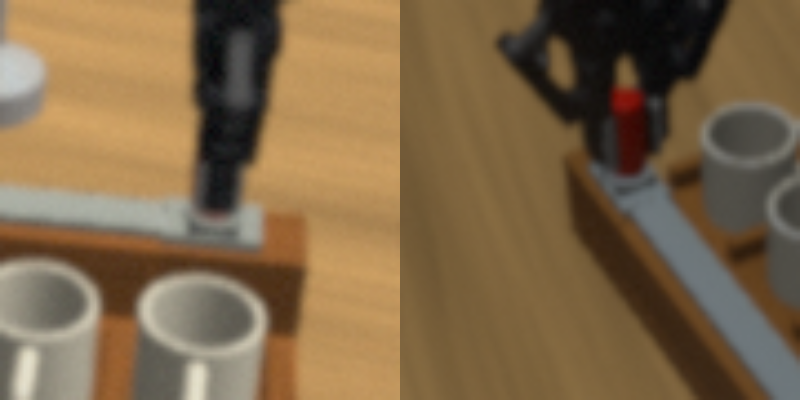

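The collar looks seated. The z stop was abrupt, at TCP 0.2561 with about 10 N. I relax the sideways load and withdraw.

>>> step_arm:
  deltas:
    - [10,-0.4,0,0.8,0]
    - [10,-0.4,0,1.5,0]
    - [10,-0.4,0,1.5,0]

```text
time: 10.87
position: [0.5503, 0.1755, 0.2564]
orientation: [-1.968, -2.449, 0.0]
wrist_force: [-3.4, 0.8, -0.2]
gripper_width: 0.241
```

>>> step_arm:
  deltas:
    - [10,-0.2,0,3,0]
    - [10,-0.2,0,7,0]
    - [10,-0.2,0,12,0]
    - [10,-0.2,0,18,0]
    - [10,-0.2,0,28,0]
    - [10,-0.2,0,45,0]
    - [10,-0.2,0,75,0]
    - [10,-0.2,0,105,0]
    - [10,-0.2,0,105,0]

```text
time: 11.62
position: [0.5522, 0.1767, 0.3683]
orientation: [1.965, 2.443, 0.018]
wrist_force: [0.9, 1.3, -0.8]
gripper_width: 0.242
```

>>> step_arm:
  deltas:
    - [10,-2,-35,0,0]
    - [10,-2,-65,0,0]
    - [10,-2,-68,-1,0]
    - [10,-2,-68,-1,0]
    - [10,-2,-68,-1,0]

```text
time: 12.03
position: [0.5484, 0.1076, 0.3613]
orientation: [1.968, 2.448, 0.003]
wrist_force: [0.5, -0.1, -0.5]
gripper_width: 0.245
```

Run:
```python
from h import *
c,im=snap("wrist","w3");s=ctrl.state();print(np.round(s["position"],4),np.round(s["wrist_force"],1),s["time"])
np.save("w3c.npy",c,allow_pickle=True)
a=cv2.resize(im[70:170,255:355],(400,400),interpolation=cv2.INTER_CUBIC);b=cv2.resize(im[210:370,200:360],(400,400));cv2.imwrite("pics/w3c.png",np.hstack([a,b]))
```

```text
[0.5483 0.1086 0.3613] [-0.3 -0.   0.1] 12.0833
```

View pics/w3c.png

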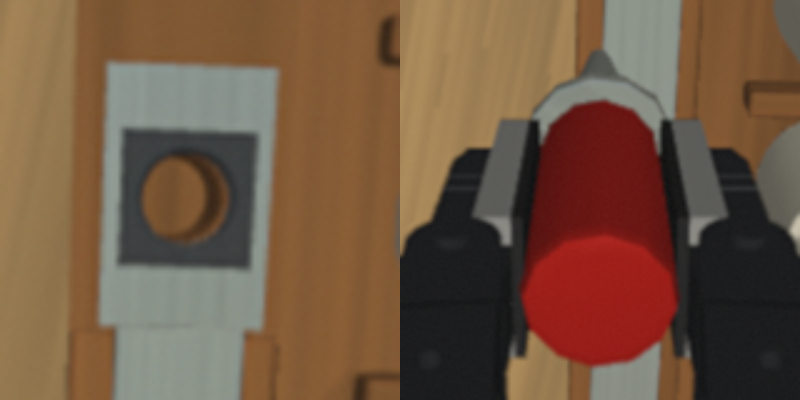

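Run:
```python
from h import *
c=np.load("w3c.npy",allow_pickle=True).item()
f=lambda x,y,z:plane(c,255+x/4,70+y/4,z)[:2]
sq=[(124,128),(258,134),(250,269),(118,262)]
print("spacer ctr",np.mean([f(x,y,.0695) for x,y in sq],0),"hole",f(185,197,.0695))
for x in(141,212,230):print(x,f(x,197,.0695),f(x,197,.061),f(x,197,.06))
im=cv2.imread("pics/w3.png");print(im[119,286:318].tolist())
im=cv2.imread("pics/w2.png");print(im[119,280:312].tolist())
```

```text
spacer ctr [0.55154106 0.17546359] hole [0.55102152 0.17568398]
141 [0.54335793 0.17398801] [0.54363816 0.17394601] [0.54367113 0.17394107]
212 [0.55572613 0.17672912] [0.55640882 0.17677631] [0.55648914 0.17678187]
230 [0.55886373 0.17742784] [0.55964852 0.17749777] [0.55974084 0.177506  ]
[[64, 64, 61], [65, 65, 62], [63, 63, 59], [59, 59, 59], [53, 67, 86], [50, 83, 119], [50, 86, 125], [49, 83, 121], [48, 82, 120], [47, 80, 116], [47, 80, 115], [46, 78, 113], [47, 79, 114], [48, 83, 119], [50, 84, 124], [50, 86, 126], [50, 86, 126], [51, 88, 127], [51, 87, 127], [51, 85, 122], [37, 63, 91], [29, 45, 66], [25, 40, 61], [30, 47, 69], [33, 57, 86], [44, 67, 98], [52, 58, 68], [54, 53, 51], [60, 59, 57], [64, 64, 61], [65, 66, 63], [69, 69, 66]]
[[64, 64, 60], [64, 64, 59], [57, 59, 61], [51, 68, 90], [51, 83, 120], [51, 87, 127], [51, 88, 127], [51, 89, 129], [51, 87, 127], [46, 78, 116], [44, 76, 113], [50, 84, 121], [51, 86, 124], [50, 85, 123], [50, 85, 121], [48, 82, 119], [49, 81, 118], [48, 80, 115], [46, 78, 113], [47, 79, 113], [46, 79, 115], [49, 83, 121], [51, 86, 126], [50, 87, 128], [51, 85, 122], [53, 66, 82], [54, 55, 55], [60, 59, 57], [64, 64, 61], [64, 65, 61], [70, 71, 67], [99, 103, 96]]
```

The bar hole is now at about (0.551,0.1757), up from 0.5454 in x, with no rail crescent on the left, so the holes are in line. The drift hangs straight. Next I return it to its stand hole.

>>> step_arm:
  deltas:
    - [10,-5,-20,0,0]
    - [10,-13,-60,0,0]
    - [10,-22,-100,0,0]
    - [10,-31,-140,0,0]
    - [10,-40,-180,0,0]
    - [10,-49,-220,0,0]
    - [10,-58,-260,0,0]
    - [10,-67,-300,0,0]
    - [10,-76,-340,0,0]
    - [10,-84,-375,0,0]

```text
time: 12.92
position: [0.4642, -0.269, 0.361]
orientation: [1.966, 2.449, 0.001]
wrist_force: [0.7, -0.1, -0.8]
gripper_width: 0.242
```

>>> step_arm:
  deltas:
    - [10,-8,-35,0,0]
    - [10,-14,-60,0,0]
    - [10,-17,-75,0,0]
    - [10,-17,-78,0,0]
    - [10,-17,-78,0,0]
    - [10,-17,-78,0,0]
    - [10,-17,-78,0,0]

```text
time: 13.5
position: [0.4483, -0.343, 0.3609]
orientation: [-1.963, -2.453, -0.003]
wrist_force: [0.5, -0.3, -1.1]
gripper_width: 0.242
```

>>> step_arm:
  deltas:
    - [10,-1,-1.8,-25,0]
    - [10,-1,-1.8,-50,0]
    - [10,-1,-1.8,-75,0]
    - [10,-1,-1.8,-90,0]
    - [10,-1,-1.8,-98,0]
    - [10,-1,-1.8,-103,0]
    - [10,-1,-1.8,-106,0]
    - [10,-1,-1.8,-108.5,0]
    - [10,-1,-1.8,-108.5,0]

```text
time: 14.25
position: [0.4464, -0.3471, 0.2526]
orientation: [1.967, 2.448, 0.0]
wrist_force: [-0.2, -0.4, -2.1]
gripper_width: 0.244
```

>>> step_arm:
  deltas:
    - [10,0.9,2,0,0]
    - [10,0.9,2,-0.5,0]
    - [10,0.9,2,-1,0]
    - [10,0.9,2,-1,0]

```text
time: 14.58
position: [0.4471, -0.3452, 0.2515]
orientation: [1.967, 2.448, 0.001]
wrist_force: [-0.2, 1.2, 0.0]
gripper_width: 0.24
```

>>> step_arm:
  deltas:
    - [40,0,0,0,0]
    - [40,0,0,0,0]
    - [60,0,0,0,0]
    - [60,0,0,0,0]
    - [60,0,0,0,0]
    - [60,0,0,0,0]
    - [60,0,0,0,0]
    - [60,0,0,0,0]

```text
time: 15.25
position: [0.4469, -0.3452, 0.2511]
orientation: [-1.968, -2.449, -0.0]
wrist_force: [0.2, -0.4, -0.1]
gripper_width: 0.707
```

>>> step_arm:
  deltas:
    - [60,0,0,15,0]
    - [60,0,0,40,0]
    - [60,0,0,75,0]
    - [60,0,0,110,0]
    - [60,0,0,150,0]
    - [60,-5,40,150,0]
    - [60,-5,75,150,0]
    - [60,-5,89,150,0]
    - [60,-5,89,150,0]
    - [60,-5,89,150,0]

```text
time: 16.08
position: [0.4421, -0.2558, 0.4014]
orientation: [1.965, 2.45, -0.001]
wrist_force: [-0.8, -0.6, -0.5]
gripper_width: 0.703
```

Run:
```python
from h import *
c,im=snap("wrist","w4");s=ctrl.state();print(np.round(s["position"],4),np.round(s["wrist_force"],1),s["time"])
h=cv2.cvtColor(im,cv2.COLOR_BGR2HSV);m=cv2.inRange(h,(0,0,90),(180,90,255))
print([(b[0],b[1],b[2],np.round(plane(c,*b[1],.069),4).tolist()) for b in blobs(im,(0,0,90),(180,90,255),(150,20,420,330),80)[0]])
print([(b[0],b[1],b[2],np.round(plane(c,b[1][0],b[1][1],.11),4).tolist()) for b in blobs(im,(12,120,90),(30,255,255),(230,100,330,300),300)[0][:2]])
cv2.imwrite("pics/w4c.png",im)
```

```text
[ 0.4419 -0.257   0.4011] [ 0.4 -0.8 -0.4] 16.1333
[(299, [277.7, 189.5], [262, 180, 32, 24], [0.4402, -0.2502, 0.069]), (222, [264.5, 282.1], [250, 274, 29, 21], [0.4472, -0.339, 0.069]), (115, [175.6, 308.1], [166, 303, 16, 13], [0.3692, -0.3851, 0.069]), (112, [383.5, 308.2], [378, 303, 16, 13], [0.5649, -0.3417, 0.069])]
[(2523, [314.9, 211.9], [292, 100, 38, 200], [0.47, -0.2526, 0.11]), (1823, [240.2, 167.1], [230, 100, 36, 200], [0.408, -0.2313, 0.11])]
```

View pics/w4.png

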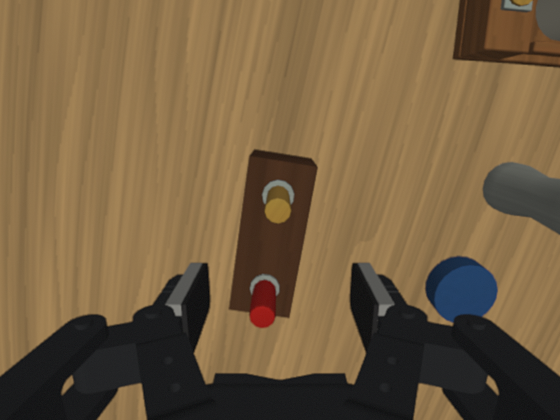

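The drift stands upright with its collar on the stand, at (264,290). The bolt's flange is at about (278,196), which agrees with the earlier estimate. Next I grasp the bolt.

>>> step_arm:
  deltas:
    - [60,0,1.5,-40,0]
    - [60,0,1.5,-80,0]
    - [60,0,1.5,-120,0]
    - [60,0,1.5,-143,0]
    - [60,0,1.5,-150,0]
    - [60,0,1.5,-150,0]
    - [60,0,1.5,-150,0]

```text
time: 16.72
position: [0.4424, -0.2556, 0.2515]
orientation: [1.969, 2.447, -0.0]
wrist_force: [-0.3, 0.3, 0.8]
gripper_width: 0.7
```

>>> step_arm:
  deltas:
    - [8,0,0,0,0]
    - [8,0,0,0,0]
    - [8,0,0,0,0]
    - [8,0,0,0,0]
    - [8,0,0,0,0]
    - [8,0,0,0,0]
    - [8,0,0,0,0]

```text
time: 17.3
position: [0.4421, -0.2551, 0.2525]
orientation: [1.967, 2.447, -0.0]
wrist_force: [-1.6, 0.4, 6.9]
gripper_width: 0.22
```

>>> step_arm:
  deltas:
    - [8,0,0,5,0]
    - [8,0,0,15,0]
    - [8,0,0,40,0]
    - [8,0,0,75,0]
    - [8,0,0,110,0]
    - [8,0,0,110,0]

```text
time: 17.8
position: [0.4438, -0.2549, 0.3675]
orientation: [1.961, 2.44, 0.006]
wrist_force: [1.7, 0.7, -1.2]
gripper_width: 0.217
```

>>> step_arm:
  deltas:
    - [8,5,20,0,0]
    - [8,14,60,0,0]
    - [8,24,100,0,0]
    - [8,34,140,0,0]
    - [8,44,180,0,0]
    - [8,54,220,0,0]
    - [8,64,260,0,0]
    - [8,74,300,0,0]
    - [8,84,340,0,0]
    - [8,94,375,0,0]

```text
time: 18.63
position: [0.5357, 0.1233, 0.3618]
orientation: [-1.965, -2.451, -0.002]
wrist_force: [1.2, -1.0, -1.1]
gripper_width: 0.218
```

>>> step_arm:
  deltas:
    - [8,8,35,0,0]
    - [8,13,50,0,0]
    - [8,13,54,0,0]
    - [8,13,54,0,0]
    - [8,13,54,0,0]
    - [8,13,54,0,0]

```text
time: 19.13
position: [0.5488, 0.1721, 0.361]
orientation: [1.97, 2.446, -0.003]
wrist_force: [-0.1, -0.4, -0.7]
gripper_width: 0.216
```

>>> step_arm:
  deltas:
    - [8,1,3,-20,0]
    - [8,1,3,-40,0]
    - [8,1,3,-52,0]
    - [8,1,3,-57,0]
    - [8,1,3,-57,0]
    - [8,1,3,-57,0]
    - [8,1,3,-57,0]

```text
time: 19.72
position: [0.5504, 0.1769, 0.3051]
orientation: [1.968, 2.447, 0.002]
wrist_force: [0.4, -0.2, -1.4]
gripper_width: 0.221
```

>>> step_arm:
  deltas:
    - [8,-0.4,-1.3,0,0]
    - [8,-0.4,-1.3,-2,0]
    - [8,-0.4,-1.3,-4,0]
    - [8,-0.4,-1.3,-6,0]
    - [8,-0.4,-1.3,-8,0]
    - [8,-0.4,-1.3,-9,0]
    - [8,-0.4,-1.3,-9,0]

```text
time: 20.3
position: [0.5494, 0.176, 0.2947]
orientation: [-1.967, -2.449, 0.001]
wrist_force: [0.1, 0.5, -2.1]
gripper_width: 0.217
```

>>> step_arm:
  deltas:
    - [8,0,0,-1,0]
    - [8,0,0,-2,0]
    - [8,0,0,-3,0]
    - [8,0,0,-3,0]

```text
time: 20.63
position: [0.5495, 0.1759, 0.2919]
orientation: [-1.968, -2.449, 0.0]
wrist_force: [0.3, -0.0, -1.3]
gripper_width: 0.22
```

>>> step_arm:
  deltas:
    - [8,0.4,0,-1,0]
    - [8,0.4,0,-2,0]
    - [8,0.4,0,-3,0]
    - [8,0.4,0,-4,0]
    - [8,0.4,0,-4,0]

```text
time: 21.05
position: [0.5499, 0.1759, 0.2879]
orientation: [-1.968, -2.449, 0.0]
wrist_force: [-0.7, -0.1, -1.6]
gripper_width: 0.218
```

>>> step_arm:
  deltas:
    - [8,0,0,-1,0]
    - [8,0,0,-2,0]
    - [8,0,0,-3,0]
    - [8,0,0,-4,0]
    - [8,0,0,-4,0]

```text
time: 21.47
position: [0.5499, 0.1759, 0.2839]
orientation: [-1.968, -2.449, 0.001]
wrist_force: [0.3, -0.0, -0.5]
gripper_width: 0.218
```

No resistance so far; I keep going down.

>>> step_arm:
  deltas:
    - [8,0,0,-2,0]
    - [8,0,0,-4,0]
    - [8,0,0,-6,0]
    - [8,0,0,-8,0]
    - [8,0,0,-10,0]
    - [8,0,0,-10,0]

```text
time: 21.97
position: [0.5498, 0.1759, 0.2736]
orientation: [-1.968, -2.449, 0.001]
wrist_force: [-0.5, 0.2, -2.4]
gripper_width: 0.222
```

>>> step_arm:
  deltas:
    - [8,0,0,-2,0]
    - [8,0,0,-4,0]
    - [8,0,0,-6,0]
    - [8,0,0,-8,0]
    - [8,0,0,-10,0]
    - [8,0,0,-12,0]
    - [8,0,0,-12,0]

```text
time: 22.55
position: [0.5499, 0.1759, 0.2617]
orientation: [-1.968, -2.449, 0.001]
wrist_force: [0.4, 0.1, -1.6]
gripper_width: 0.22
```

>>> step_arm:
  deltas:
    - [8,0,0,-1,0]
    - [8,0,0,-2,0]
    - [8,0,0,-3,0]
    - [8,0,0,-3.5,0]
    - [8,0,0,-3.5,0]

```text
time: 22.97
position: [0.5499, 0.176, 0.2585]
orientation: [-1.968, -2.449, -0.0]
wrist_force: [-0.0, 0.3, -1.0]
gripper_width: 0.217
```

>>> step_arm:
  deltas:
    - [8,0,0,-0.5,0]
    - [8,0,0,-1,0]
    - [8,0,0,-1,0]

```text
time: 23.22
position: [0.5499, 0.176, 0.2576]
orientation: [1.968, 2.449, 0.0]
wrist_force: [-0.8, -0.4, 0.2]
gripper_width: 0.216
```

>>> step_arm:
  deltas:
    - [8,0,0,-0.5,0]
    - [8,0,0,-0.8,0]
    - [8,0,0,-0.8,0]

```text
time: 23.47
position: [0.5499, 0.176, 0.2572]
orientation: [1.968, 2.449, 0.0]
wrist_force: [-1.3, -0.9, 3.8]
gripper_width: 0.219
```

>>> step_arm:
  deltas:
    - [8,0,0,-0.4,0]
    - [8,0,0,-0.4,0]
    - [8,0,0,-0.4,0]

```text
time: 23.72
position: [0.5499, 0.176, 0.2571]
orientation: [1.967, 2.449, 0.0]
wrist_force: [-1.8, -0.7, 7.4]
gripper_width: 0.219
```

The flange is seated at TCP 0.2571, as predicted. I unload, release and rise.

>>> step_arm:
  deltas:
    - [8,0,0,0.8,0]
    - [8,0,0,0.8,0]
    - [40,0,0,0.8,0]
    - [40,0,0,0.8,0]
    - [50,0,0,0.8,0]
    - [50,0,0,0.8,0]
    - [50,0,0,0.8,0]
    - [50,0,0,0.8,0]

```text
time: 24.38
position: [0.55, 0.176, 0.2572]
orientation: [-1.968, -2.449, -0.0]
wrist_force: [0.2, 0.2, -0.0]
gripper_width: 0.586
```

>>> step_arm:
  deltas:
    - [50,0,0,10,0]
    - [50,0,0,35,0]
    - [50,0,0,70,0]
    - [50,0,0,110,0]
    - [50,0,-30,130,0]
    - [50,0,-60,130,0]
    - [50,0,-65,130,0]
    - [50,0,-65,130,0]
    - [50,0,-65,130,0]

```text
time: 25.13
position: [0.5498, 0.111, 0.3876]
orientation: [-1.969, -2.448, -0.001]
wrist_force: [-0.3, 0.7, 0.2]
gripper_width: 0.586
```

Run:
```python
from h import *
s=ctrl.state();print(np.round(s["position"],4),np.round(s["wrist_force"],1),s["time"],s["gripper_width"])
c,im=snap("wrist","w5");a,A=snap("scene","s5");b,B=snap("side","d5")
cv2.imwrite("pics/c5.png",np.hstack([cv2.resize(im[60:220,210:370],(266,400)),cv2.resize(A[140:300,160:400],(266,400)),cv2.resize(B[120:400,200:340],(266,400))]))
```

```text
[0.5498 0.111  0.3876] [-0.3  0.7  0.2] 25.1333 0.5864440956437953
```

View pics/c5.png

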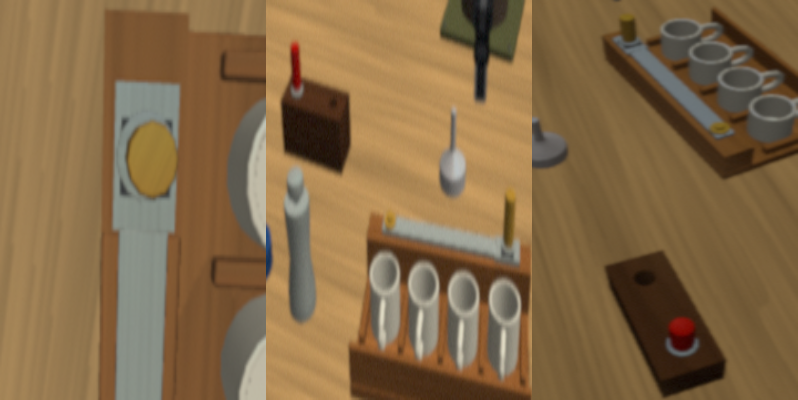

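The bolt stands upright with its flange on the spacer. The drift is upright in its stand hole, and the cups, funnel and grinder have not moved.

```bash
python3 -c "
from plant import ctrl
print(ctrl.hand_in())"
```

```text
the job is handed in; nothing more can be done
None
```

I levered the bar into line with the drift, put the drift back in its own stand hole, then put the bolt fully home, let go and handed in at about 25 s. The hand-in gave no verdict.

**Drift:** I worked it down until the collar stopped firmly on the spacer and held about 10 N for over 0.3 s. By dead reckoning the tip was about 38 mm down the rail hole, and the spacer top about 69.6 mm above the table.

**Bolt:** It went in with no noticeable resistance. Its flange stopped at the height predicted from the drift stop, with about 7–8 N, and I unloaded before letting go.

**Last pictures:**
- The bolt stands upright on the spacer and the drift is upright with its collar on the stand.
- The cups, funnel and grinder are where they were, and the gripper is well clear of everything. The tin was barely in frame, but the arm never went near it.

**Checks that disagreed:**
- The rail-hole position came out about 1.4 mm apart from two image cues.
- The camera put the bar hole about 1 mm further in x than the arm position did. Both are within the clearance of the fit.
- While the drift was down there was a steady sideways load of up to about 6.7 N, more than the bar's 2.6 N alone. The drift was probably leaning on the rail-hole wall, but this is well under the 20 N limit.

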